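# Tidy the zither maker's bench

## Robot

A 6-joint arm with a two-finger parallel gripper is mounted at the origin on the work surface. World frame = base frame: x ahead of the robot, y to its left, z up, the work surface at z = 0. Lengths are in m, angles in rad, forces in N, time in s.
With the tool pointing down it reaches from about 0.275 to 0.875 m from the base axis. Payload 12.5 kg.
Tool frame: the origin (TCP) lies on the centre line of the jaws, within the pads' length; the fingertips stand r.finger_overhang ahead of it and the grasp point (between the pads) lies 3 mm ahead of it (r.finger_overhang is the distance from the TCP to the fingertips, in m); z points along the fingers, y is the line along which they close (so a half turn about z gives the same grasp; the last joint's range is limited). The gripper opens to 85 mm and grips with 20 to 120 N. Pads are 22 mm wide; open, the fingers measure 114 mm over their backs; the gripper's body (76 mm by 85 mm) begins 54 mm behind the grasp point. The pads swing forward as they close: fully open they stand 13 mm farther back than shut.
Start: joints at [1.187, 0.351, 1.652, -0, 1.139, -0.085], TCP at [0.162, 0.526, 0.253] pointing down, gripper open.
Joint ranges: [-2.75, 2.75], [-0.79, 2.1], [0.01, 2.65], [-1.57, 4.71], [0.07, 3.14], [-2.87, 2.87]. Speed limits (rad/s): [2.22, 2.22, 2.79, 3.14, 3.14, 3.14].

## Interface

Orientations are given as a unit quaternion [x, y, z, w].
In Python, from cell import r, optics gives the robot as it stands. The module is installed in compiled form; this text tells all that it offers. Calls block until the motion is done:
- r.move_to(position, orientation): joint-space move of the TCP to a pose.
- r.move_linear(position, rot=None, vel=0.15): straight line of the TCP; rot=None keeps the orientation; vel is the mean speed in m/s.
- r.set_joints(angles): joint-space move.
- r.set_gripper(opening, squeeze=None): opening from 0.0 (shut) to 1.0 (fully open); squeeze is the grip in N (None keeps the last); returns when the fingers have stopped.
- r.sleep(seconds).
- r.inverse_kinematics(position, orientation): joint angles nearest the present ones, or None.
- optics.get_image(name): name is "scene" or "top"; returns a dict with "pixels" (384x512x3 uint8, red, green, blue), "depth" (384x512 float32, m along the optical axis (not along the pixel's ray), 0 where there is no reading), "fx", "fy", "cx", "cy" (pixels), "camera_from_world" (4x4, takes a point from world to camera coordinates). Camera axes: x right, y down, z forward; pixel columns grow to the right and rows downward; lengths in m; the calibration is good to about 2 mm. A picture is of the moment at which its call begins.
A pose or a line that the arm cannot do raises r.PlanningError and nothing moves.
- r.hand_in(): hands the job in; it is judged then, once.
Readings, each from a call of its own:
- r.current_t(): time.
- r.current_q(): joint angles.
- r.current_qvel(): joint speeds.
- r.current_effort(): joint torques, N m.
- r.current_tool_pos(): TCP position.
- r.current_ee_rot(): TCP orientation.
- r.current_contact_force(): force on the tool from outside, world axes, zero at the start.
- r.current_torque(): the same for the moment, N m.
- r.current_opening(): opening from 0.0 (shut) to 1.0 (fully open).
- r.current_finger_force(): force on a finger pad.
Only numpy, scipy, OpenCV 4.12 (cv2) and the standard library are available. Lean on these libraries where they do the work, as an engineer would, in place of code of your own. Each camera call takes 0.05 s, during which the arm holds its last target. There are 200 camera calls.

## Task

Tidy the zither maker's bench. First of all, before anything else is put away, set the stopper upright and fully home in the neck of the amber bottle; then sort all the loose fittings by the colour of their wood, the pale maple knobs into the square plywood tray and the dark rosewood bars into the round steel dish, and hang the ear defenders astride the middle of the steel rail, one cup on each side. Keep the bottle standing and leave the screwdriver, tin and pliers where they are.

Things in the scene. Friction and masses are not known exactly. Their poses are not given: they have to be found in the camera images.
- bottle: amber glass bottle, loose, 80 mm wide and 115 mm tall with an open neck (outside 42 mm, bore 34 mm across, 39 mm deep); about 0.6 kg; origin at the centre of its underside, z up
- bottle_mouth (a point): centre of the bottle's mouth, level with the rim of the neck, 115 mm above the bottle's underside
- stopper: tapered cork stopper with a black head, 52 mm tall, standing on its narrow end: cork plug 28 mm long, 24 mm across at the bottom and 31 mm at the top, under a cylindrical head 40 mm across and 24 mm tall whose underside comes to rest on the bottle's rim; origin at the centre of the narrow end, z up towards the head
- ear_defenders: hearing protectors standing on their two black cups, band up: 134 mm long along x, 56 mm deep along y, 140 mm tall, about 0.22 kg. The cups are at x = -52 and +52 mm, each 70 mm tall, with a gap of 58 mm between the ear cushions. The flat black pad at the top of the band is 70 mm long (x), 26 mm wide (y) and 16 mm thick, its top 140 mm up; origin midway between the cups' undersides
- band_under (a point): middle of the underside of the band's top pad, 124 mm above the origin of the ear defenders; this is what rests on the rail
- rail: steel hanging rail fixed to the bench: a level bar 180 mm long along its y and 12 mm thick, on two end posts with round feet about 60 mm across; origin on the bench below its middle
- rail_mid (a point): centre of the bar's middle, 150 mm above the bench (the bar's top is 6 mm higher); the bar runs along y
- tray: square open plywood tray fixed to the bench, 130 mm outside, 120 mm inside, 24 mm high, floor 5 mm thick; origin at the centre of its underside, axes along its sides
- dish: round open steel dish fixed to the bench, 150 mm across the rim, 140 mm at the foot, 24 mm high, floor 4 mm thick; origin at the centre of its underside
- knob0: small pale maple knob, a round drum 26 mm across and 24 mm tall standing on the bench; origin at the centre of its underside, z along its axis; two to four of the four such knobs are present
- knob1: small pale maple knob, a round drum 26 mm across and 24 mm tall standing on the bench; origin at the centre of its underside, z along its axis; two to four of the four such knobs are present
- knob2: small pale maple knob, a round drum 26 mm across and 24 mm tall standing on the bench; origin at the centre of its underside, z along its axis; two to four of the four such knobs are present
- knob3: small pale maple knob, a round drum 26 mm across and 24 mm tall standing on the bench; origin at the centre of its underside, z along its axis; two to four of the four such knobs are present
- bar0: dark rosewood bridge bar, 50 mm long (x), 16 mm wide (y) and 18 mm high; origin at the centre of its underside; two or three of the three such bars are present
- bar1: dark rosewood bridge bar, 50 mm long (x), 16 mm wide (y) and 18 mm high; origin at the centre of its underside; two or three of the three such bars are present
- bar2: dark rosewood bridge bar, 50 mm long (x), 16 mm wide (y) and 18 mm high; origin at the centre of its underside; two or three of the three such bars are present
- screwdriver: screwdriver lying beyond the rail, 170 mm long; a bystander
- wax_tin: round aluminium tin, 70 mm across and 45 mm tall, standing left of the work; a bystander
- pliers: blue-handled pliers lying right of the work, 140 mm long; a bystander
There are look-alikes about, which are no part of the job. Of the things shaped like the tray, the plywood one is meant.

How it is judged:
On the way:
1. the stopper is fully home in the bottle's neck before any fitting is in its container and while the ear defenders still stand on the bench (horizontal distance between stopper and bottle_mouth below 0.006 m and z of stopper in the frame of bottle_mouth between -0.034 and -0.023 m and angle between stopper's own z axis and vertical below 0.15 rad and angle between bottle's own z axis and vertical below 0.1 rad and horizontal distance between each of knob0, knob1, knob2, knob3 and tray above 0.09 m and horizontal distance between each of bar0, bar1, bar2 and dish above 0.08 m and height (world z) of ear_defenders below 0.02 m), for 0.2 s.
At the end, for the whole second after the job is handed in: Stopper upright in the neck, 23 mm deep or more, within 6 mm of centre, bottle upright; all knobs present in the tray, all bars in the dish; ear defenders astride the rail, pad on the bar, within 20 mm across and 60 mm along, tilt under 20 deg, under 34 deg off square; all at rest (horizontal distance between stopper and bottle_mouth below 0.006 m and z of stopper in the frame of bottle_mouth between -0.034 and -0.023 m and angle between stopper's own z axis and vertical below 0.15 rad and angle between bottle's own z axis and vertical below 0.1 rad and x of band_under in the frame of rail_mid between -0.02 and 0.02 m and y of band_under in the frame of rail_mid between -0.06 and 0.06 m and z of band_under in the frame of rail_mid between -0.004 and 0.016 m and angle between ear_defenders's own z axis and vertical below 0.35 rad and angle between the x axis of ear_defenders and the x axis of rail, either way round below 0.6 rad and contact force between ear_defenders and rail above 0.4 N and linear speed of each of ear_defenders, knob0, knob1, knob2, knob3, bar0, bar1, bar2 below 0.03 m/s and angular speed of ear_defenders below 0.4 rad/s and x of knob0 in the frame of tray between -0.06 and 0.06 m and y of knob0 in the frame of tray between -0.06 and 0.06 m and height (world z) of each of knob0, knob1, knob2, knob3 below 0.035 m and x of knob1 in the frame of tray between -0.06 and 0.06 m and y of knob1 in the frame of tray between -0.06 and 0.06 m and x of knob2 in the frame of tray between -0.06 and 0.06 m and y of knob2 in the frame of tray between -0.06 and 0.06 m and x of knob3 in the frame of tray between -0.06 and 0.06 m and y of knob3 in the frame of tray between -0.06 and 0.06 m and horizontal distance between each of bar0, bar1, bar2 and dish below 0.067 m and height (world z) of each of bar0, bar1, bar2 below 0.03 m); the robot touches nothing.
It fails at once if the bottle is tipped by more than 25 degrees (angle between bottle's own z axis and vertical above 0.44 rad).
It fails at once if the screwdriver is displaced by more than 40 mm (distance of screwdriver from where it was at the start of the episode above 0.04 m).
It fails at once if the wax tin is displaced by more than 40 mm (distance of wax_tin from where it was at the start of the episode above 0.04 m).
It fails at once if the pliers is displaced by more than 40 mm (distance of pliers from where it was at the start of the episode above 0.04 m).
Of knob0, knob1, knob2, knob3 only 2 to 4 are there at a start; the rules pass over those that are not, and their reading is None.
Of bar0, bar1, bar2 only 2 to 3 are there at a start; the rules pass over those that are not, and their reading is None.
At some moment in a run one of knob0, knob1, knob2, knob3, bar0, bar1, bar2 may be knocked a few centimetres aside while the robot is not near it.
It also fails if it takes over 210 s, if anything falls off the work surface, if the arm or the gripper's body presses on something with over 40 N, if the wrist force passes 120 N, or if a joint passes its speed limit or range.

## Working session

There is one attempt and no reset: what is moved stays moved. The work goes in short steps, each a Python script; the robot and the scene stay as the last script left them, time stands still between calls to the robot, and variables do not carry over. Pictures are saved under pics/ and viewed, at most 14 in all, crops included, and the job is handed in when it is done.

```bash
mkdir -p pics
cat > h.py <<'E'
import numpy as np, cv2
from cell import r, optics
def snap(n):
    d=optics.get_image(n); d['T']=np.linalg.inv(d['camera_from_world']); return d
def pts(d):
    v,u=np.mgrid[:384,:512]; z=d['depth']
    p=np.stack([(u-d['cx'])/d['fx']*z,(v-d['cy'])/d['fy']*z,z,np.ones_like(z)],-1)
    return (p@d['T'].T)[...,:3]
def ray(d,u,v,h):
    o=d['T'][:3,3]; k=d['T'][:3,:3]@np.array([(u-d['cx'])/d['fx'],(v-d['cy'])/d['fy'],1])
    return o+k*(h-o[2])/k[2]
def save(d,f): cv2.imwrite('pics/'+f,d['pixels'][...,::-1])
E
python3 - <<'E'
from h import *
for n in ['top','scene']:
    d=snap(n); save(d,n+'0.png'); np.savez(n+'0.npz',**d); print(n,d['T'].round(3).tolist(),d['fx'],d['cx'],(d['depth']==0).mean())
print(r.finger_overhang,r.current_t(),r.current_ee_rot())
E
```

```text
top [[0.009, -0.986, 0.166, 0.404], [-1.0, -0.008, 0.011, 0.091], [-0.009, -0.166, -0.986, 1.274], [0.0, 0.0, 0.0, 1.0]] 366.10839489668234 249.80241868608104 0.00408935546875
scene [[-0.838, 0.445, -0.316, 1.029], [0.546, 0.684, -0.484, 0.737], [0.0, -0.578, -0.816, 1.187], [0.0, 0.0, 0.0, 1.0]] 422.5889554333602 255.2201934020068 0.00421142578125
0.022 0.1 [ 1.48829473e-01  9.88862753e-01 -4.75498561e-04 -1.30549417e-04]
```

View pics/top0.png

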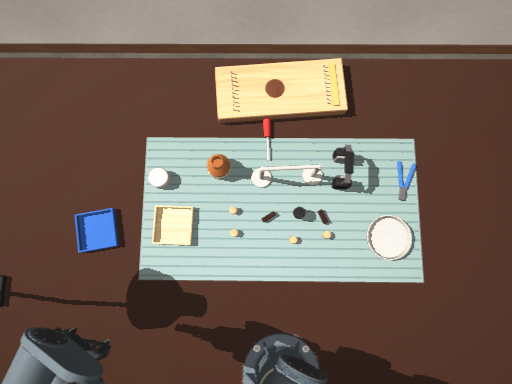

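View pics/scene0.png

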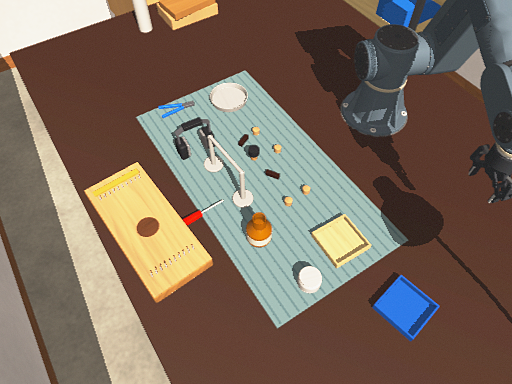

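The top view shows the bottle (218,165), stopper (299,213), ear defenders (345,167) and rail (261–320,170). There are four knobs at (234,210), (235,233), (293,240) and (327,235), and two bars at (269,217) and (323,217). The plywood tray is at (174,226) and the dish at (390,238). The scene view agrees. The blue tray is a decoy.

```bash
cat > det.py <<'E'
from h import *
def comps(m,amin=8):
    n,l,s,c=cv2.connectedComponentsWithStats(m.astype(np.uint8),connectivity=8)
    return [(l==i) for i in range(1,n) if s[i,4]>=amin]
def fit(d,m,h):
    """centre and yaw of mask's min-area rectangle cast on plane z=h"""
    v,u=np.nonzero(m); P=np.array([ray(d,a,b,h)[:2] for a,b in zip(u,v)])
    c,(w,l),a=cv2.minAreaRect(P.astype(np.float32))
    if w<l: w,l,a=l,w,a+90
    return np.array(c),P.mean(0),w,l,(a+90)%180-90
E
python3 - <<'E'
from det import *
for n in ['top','scene']:
    d=dict(np.load(n+'0.npz')); P=pts(d); hsv=cv2.cvtColor(d['pixels'],cv2.COLOR_RGB2HSV).astype(int)
    H,S,V=[hsv[...,i] for i in range(3)]; x,y,z=[P[...,i] for i in range(3)]
    ws=(x>.25)&(x<.75)&(y<.55)&(y>-.6)
    mat=ws&(abs(z)<.004)
    print(n,'mat z',np.median(z[mat]),z[mat].std())
    for m in comps(ws&(z>.007)&(z<.3),12):
        f=fit(d,m,0.02); v,u=np.nonzero(m)
        q=P[m]; print('uv',int(u.mean()),int(v.mean()),'n',m.sum(),'zmax',q[:,2].max().round(3),np.percentile(q[:,2],90).round(3),'hsv',np.median(hsv[m],0),'cloud mean',q[:,:2].mean(0).round(3),'bb',q.min(0)[:2].round(3),q.max(0)[:2].round(3))
E
```

```text
top mat z 0.0012072033754289002 0.0018598282188968176
uv 343 166 n 674 zmax 0.147 0.142 hsv [14.  11.  58.5] cloud mean [ 0.664 -0.203] bb [ 0.602 -0.268] [ 0.744 -0.178]
uv 267 153 n 26 zmax 0.025 0.02 hsv [ 22.5  11.  241. ] cloud mean [0.727 0.043] bb [0.707 0.041] [0.75  0.048]
uv 218 166 n 481 zmax 0.12 0.112 hsv [ 12. 166. 161.] cloud mean [0.668 0.21 ] bb [0.635 0.174] [0.714 0.261]
uv 403 180 n 265 zmax 0.021 0.016 hsv [107. 155. 233.] cloud mean [ 0.634 -0.431] bb [ 0.566 -0.475] [ 0.704 -0.404]
uv 287 173 n 759 zmax 0.162 0.157 hsv [ 19.  14. 247.] cloud mean [ 0.644 -0.021] bb [ 0.611 -0.145] [0.688 0.101]
uv 159 177 n 354 zmax 0.051 0.048 hsv [ 20.   3. 255.] cloud mean [0.632 0.416] bb [0.601 0.386] [0.668 0.451]
uv 172 224 n 609 zmax 0.031 0.026 hsv [ 27.  49. 254.] cloud mean [0.476 0.37 ] bb [0.408 0.302] [0.54  0.442]
uv 232 209 n 47 zmax 0.031 0.028 hsv [ 21.  84. 252.] cloud mean [0.526 0.163] bb [0.515 0.151] [0.539 0.175]
uv 298 212 n 118 zmax 0.058 0.055 hsv [37.5  9.  60. ] cloud mean [ 0.516 -0.059] bb [ 0.498 -0.078] [ 0.534 -0.041]
uv 322 216 n 76 zmax 0.026
[... 2288 characters left out ...]
 0.043] bb [0.487 0.016] [0.521 0.065]
uv 305 189 n 57 zmax 0.03 0.026 hsv [ 19. 128. 246.] cloud mean [0.449 0.159] bb [0.424 0.146] [0.461 0.173]
uv 288 200 n 64 zmax 0.029 0.027 hsv [ 19.  130.5 246.5] cloud mean [0.526 0.165] bb [0.508 0.141] [0.537 0.178]
uv 216 203 n 26 zmax 0.021 0.02 hsv [ 19.   3. 255.] cloud mean [0.727 0.042] bb [0.703 0.035] [0.749 0.046]
uv 258 230 n 708 zmax 0.12 0.11 hsv [ 15. 229. 206.] cloud mean [0.682 0.225] bb [0.619 0.133] [0.714 0.254]
uv 341 239 n 993 zmax 0.031 0.026 hsv [ 25.  97. 247.] cloud mean [0.47  0.369] bb [0.405 0.3  ] [0.54  0.435]
uv 309 279 n 520 zmax 0.053 0.049 hsv [ 21.  12. 246.] cloud mean [0.64  0.424] bb [0.589 0.376] [0.669 0.455]
```

```bash
cat > loc.py <<'E'
from det import *
def top(name,c,rad,z0,z1,d=None,show=True):
    """centre of the surface patch between z0,z1 within rad of c, per camera: (rect centre, w, l, yaw)"""
    P=pts(d); m=(np.hypot(P[...,0]-c[0],P[...,1]-c[1])<rad)&(P[...,2]>z0)&(P[...,2]<z1)
    if m.sum()<5: return None
    q=P[m]; (cc,(w,l),a)=cv2.minAreaRect(q[:,:2].astype(np.float32)); 
    if w<l: w,l,a=l,w,a+90
    ec,er=cv2.minEnclosingCircle(q[:,:2].astype(np.float32))
    if show: print(name,m.sum(),'rect',np.round(cc,4),round(w,3),round(l,3),round((a+90)%180-90,1),'circ',np.round(ec,4),round(er,4),'mean',q.mean(0).round(4))
    return np.array(cc),w,l,(a+90)%180-90,np.array(ec)
E
python3 - <<'E'
from loc import *
L=[('stop',(.517,-.058),.03,.047,.065),('neck',(.68,.215),.06,.107,.13),('pad',(.664,-.21),.1,.132,.16),('cups',(.664,-.21),.1,.05,.078),('rail',(.66,-.02),.14,.146,.18),('tray',(.474,.37),.1,.02,.04),('dish',(.436,-.37),.1,.018,.04)]
for i,c in enumerate([(.526,.164),(.449,.158),(.445,-.155),(.428,-.041)]): L.append((f'knob{i}',c,.03,.018,.04))
for i,c in enumerate([(.506,.042),(.506,-.145)]): L.append((f'bar{i}',c,.04,.012,.03))
for n in ['top','scene']:
    d=dict(np.load(n+'0.npz')); print(n)
    for l in L: top(*l,d=d)
E
```

```text
top
stop 110 rect [ 0.5162 -0.059 ] 0.037 0.037 88.8 circ [ 0.5168 -0.0599] 0.0197 mean [ 0.5171 -0.0595  0.0525]
neck 62 rect [0.6755 0.2143] 0.041 0.039 1.6 circ [0.6758 0.2145] 0.0213 mean [0.6753 0.2145 0.1142]
pad 208 rect [ 0.6762 -0.1706] 0.107 0.081 79.3 circ [ 0.6735 -0.1687] 0.0614 mean [ 0.6691 -0.2022  0.141 ]
cups 257 rect [ 0.657  -0.1978] 0.127 0.117 -39.9 circ [ 0.6626 -0.1841] 0.0742 mean [ 0.6611 -0.1979  0.0669]
rail 245 rect [ 0.6479 -0.0223] 0.195 0.014 -86.7 circ [ 0.6469 -0.0224] 0.0974 mean [ 0.6475 -0.0226  0.1552]
tray 241 rect [0.4739 0.3691] 0.131 0.13 88.2 circ [0.4738 0.3691] 0.0903 mean [0.4719 0.3704 0.0246]
dish 198 rect [ 0.4391 -0.3644] 0.147 0.147 1.7 circ [ 0.4402 -0.3645] 0.0759 mean [ 0.439  -0.3777  0.0237]
knob0 45 rect [0.5266 0.1629] 0.023 0.023 65.0 circ [0.5264 0.163 ] 0.0126 mean [0.5265 0.163  0.0247]
knob1 47 rect [0.4496 0.1576] 0.024 0.021 46.4 circ [0.4488 0.1585] 0.0129 mean [0.4497 0.158  0.024 ]
knob2 46 rect [ 0.4466 -0.1566] 0.023 0.02 -89.3 circ [ 0.4459 -0.1559] 0.0127 mean [ 0.446  -0.1559  0.0243]
knob3 46 rect [ 0.428  -0.0
[... 987 characters left out ...]
5.4 circ [ 0.4362 -0.3664] 0.0777 mean [ 0.4361 -0.3707  0.0235]
knob0 46 rect [0.5248 0.1632] 0.024 0.023 20.5 circ [0.5245 0.164 ] 0.0126 mean [0.5253 0.1638 0.0242]
knob1 42 rect [0.4476 0.1571] 0.026 0.02 55.0 circ [0.4469 0.1584] 0.0143 mean [0.4487 0.158  0.0241]
knob2 31 rect [ 0.4429 -0.1574] 0.023 0.021 -14.5 circ [ 0.4444 -0.1557] 0.0131 mean [ 0.4434 -0.1554  0.025 ]
knob3 34 rect [ 0.4267 -0.0429] 0.03 0.022 55.6 circ [ 0.4241 -0.0409] 0.0155 mean [ 0.4263 -0.0418  0.0245]
bar0 70 rect [0.5055 0.0383] 0.055 0.018 -63.1 circ [0.5063 0.0387] 0.028 mean [0.5042 0.0418 0.0188]
bar1 58 rect [ 0.5036 -0.1469] 0.052 0.018 28.7 circ [ 0.5039 -0.147 ] 0.0262 mean [ 0.5058 -0.1441  0.0186]
```

```bash
cat > mv.py <<'E'
from loc import *
def quat(th):
    """tool down, closing direction at angle th (deg); half-turn chosen for the least joint-6 angle"""
    return [np.array([np.cos(f),np.sin(f),0,0]) for f in np.radians([(th+90)/2,(th+270)/2])]
def goto(x,y,z,th):
    best=None
    for q in quat(th):
        j=r.inverse_kinematics([x,y,z],q)
        if j is not None and (best is None or abs(j[5])<abs(best[0][5])): best=(j,q)
    if best is None: raise SystemExit(f'no IK {x,y,z,th}')
    r.move_to([x,y,z],best[1])
def lin(z,v=.15,x=None,y=None):
    p=np.array(r.current_tool_pos()); p[2]=z
    if x is not None: p[:2]=x,y
    r.move_linear(p,vel=v)
def grasp(x,y,z,th,pre=.75,squeeze=40,hi=.25,up=None):
    r.set_gripper(pre); goto(x,y,hi,th); lin(z+.04,.3); lin(z,.08)
    r.set_gripper(0,squeeze); o=r.current_opening(); lin(up or hi,.25)
    print('grasp',round(o*85,1),'mm; after lift',round(r.current_opening()*85,1),'t',round(r.current_t(),1)); return o
def press(z0,z1,fmax,step=.002):
    f0=np.array(r.current_contact_force())[2]; z=z0
    while z>z1:
        z-=step; lin(z,.03); f=np.array(r.current_contact_force())[2]-f0
        if f>fmax: break
    print('press z',round(z,4),'dF',round(f,1)); return z
E
python3 - <<'E'
from mv import *
grasp(.5162,-.0595,.053,90,pre=.75,squeeze=50,up=.26)
goto(.675,.2139,.26,90)
save(snap('scene'),'held.png')
print(r.current_tool_pos(),r.current_t())
d=snap('scene');P=pts(d);m=(np.hypot(P[...,0]-.675,P[...,1]-.2139)<.045)&(P[...,2]>.14)
import sys
z=P[m][:,2]; print(np.percentile(z,[0,1,5]).round(3))
for n in ['scene']: top('plug',(.675,.2139),.04,.195,.233,d=d)
top('neck',(.675,.2139),.04,.107,.13,d=d)
cv2.imwrite('pics/heldc.png',cv2.resize(d['pixels'][140:270,190:330,::-1],None,fx=4,fy=4))
E
```

```text
grasp 38.0 mm; after lift 38.2 t 5.5
[0.67499896 0.21358136 0.25997328] 7.8833
[0.206 0.227 0.26 ]
plug 28 rect [0.6809 0.2194] 0.03 0.01 -40.0 circ [0.6781 0.2161] 0.0152 mean [0.6793 0.2223 0.2174]
neck 84 rect [0.6738 0.2136] 0.042 0.04 78.6 circ [0.6749 0.2138] 0.0222 mean [0.6745 0.2141 0.1141]
```

View pics/heldc.png

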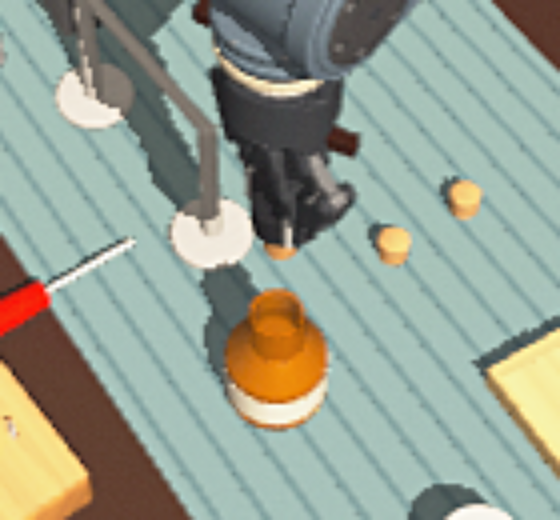

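The crop shows the cork held above the open bottle, with its tip at (280,250) and the mouth at (277,300). They are aligned, so I'll lower it.

Run:
```python
from mv import *
lin(.172,.15)
z=press(.172,.134,12)
print(r.current_tool_pos(),r.current_contact_force(),r.current_torque(),r.current_t())
if z<.144:
    r.set_gripper(.7); lin(.26,.2); goto(.45,.05,.26,90); 
    for n in ['top','scene']:
        d=snap(n); top('head',(.675,.214),.045,.128,.16,d=d); save(d,n+'1.png')
    print(r.current_t())
```

```text
press z 0.138 dF 13.8
[0.67596294 0.21375163 0.14045884] [-3.23456167 -1.49891592 14.79589712] [-0.32951431  0.57024624 -0.12219999] 12.9167
head 130 rect [0.6742 0.2149] 0.038 0.037 -89.6 circ [0.6754 0.2149] 0.0202 mean [0.6742 0.2147 0.1392]
head 152 rect [0.6727 0.2139] 0.04 0.038 55.7 circ [0.674 0.214] 0.0211 mean [0.6746 0.2162 0.1392]
15.1917
```

The stopper is fully home, with its head top at 139 mm. Next are the fittings, each located afresh before it is grasped.

```bash
cat > fit.py <<'E'
from mv import *
TR=np.array([.4735,.3688]); DI=np.array([.438,-.3648])
def find():
    """pale/dark fittings on the bench outside the containers, from both cameras: list (kind,x,y,yaw)"""
    out=[]
    for n in ['top','scene']:
        d=snap(n); P=pts(d); hsv=cv2.cvtColor(d['pixels'],cv2.COLOR_RGB2HSV).astype(int)
        x,y,z=[P[...,i] for i in range(3)]
        ws=(x>.33)&(x<.6)&(y<.29)&(y>-.28)
        for kind,col,z0,z1 in [('knob',(hsv[...,0]<30)&(hsv[...,1]>60)&(hsv[...,2]>180),.018,.034),('bar',(hsv[...,0]<15)&(hsv[...,1]>80)&(hsv[...,2]<130),.012,.026)]:
            for m in comps(ws&col&(z>z0)&(z<z1),20):
                q=P[m][:,:2].astype(np.float32); c,(w,l),a=cv2.minAreaRect(q)
                if w<l: a+=90
                e=np.array(c) if kind=='bar' else q.mean(0)
                for o in out:
                    if o[0]==kind and np.hypot(*(o[1]-e))<.02:
                        o[1]=(o[1]+e)/2; break   # yaw kept from the top view
                else: out.append([kind,e,(a+90)%180-90,n,max(w,l)])
    return out
E
cat > sort.py <<'E'
from fit import *
import sys
nk,nb=int(sys.argv[1]),int(sys.argv[2])
for _ in range(int(sys.argv[3])):
    L=find(); print([(o[0],o[1].round(3).tolist(),round(o[2]),o[3],round(o[4],3)) for o in L])
    if not L: break
    L.sort(key=lambda o:np.hypot(*(o[1]-(DI if o[0]=='bar' else TR))))
    K=[o for o in L if o[0]=='knob'] or L
    k,c,a,_,_=K[0]
    o=grasp(*c,.0265 if k=='knob' else .0255,90 if k=='knob' else a+90,pre=.6,squeeze=35,hi=.16)*85
    if not ((20<o<29) if k=='knob' else (11<o<20)): print('BAD'); r.set_gripper(.6); break
    if k=='knob': p=TR+[-.042+.028*nk,0]; nk+=1; zr=.0265+.005+.003
    else: p=DI+[0,-.028+.028*nb]; nb+=1; zr=.0255+.004+.003
    th=90 if k=='knob' else 0
    if k=='bar': th=0
    goto(*p,.16,th); lin(zr+.03,.3); lin(zr,.08); r.set_gripper(.42 if k=='knob' else .35); lin(.16,.25)
    goto(.40,.22 if k=='knob' else -.22,.25,90)
    print('t',r.current_t())
E
python3 sort.py 0 0 1
python3 - <<'E'
from h import *
for n in ['top','scene']: save(snap(n),n+'2.png')
E
```

```text
[('knob', [0.5260000228881836, 0.16300000250339508], -27, 'top', 0.023), ('knob', [0.4490000009536743, 0.15800000727176666], 2, 'top', 0.024), ('knob', [0.44600000977516174, -0.1550000011920929], 89, 'top', 0.024), ('bar', [0.506, -0.145], 27, 'top', 0.044), ('knob', [0.4259999990463257, -0.041999999433755875], 81, 'scene', 0.023), ('bar', [0.504, 0.041], -63, 'scene', 0.048)]
grasp 24.8 mm; after lift 24.5 t 18.3
t 21.825
```

View pics/scene2.png

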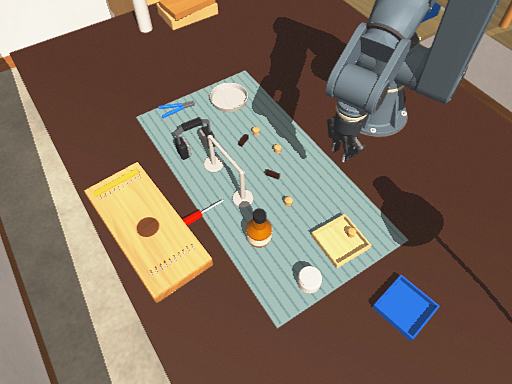

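The scene shows the stopper seated at (259,220) and the first knob in the tray at (350,231). The other fittings haven't moved. I'll fix the bar spacing and carry on.

```bash
sed -i 's/-.028+.028\*nb/-.032+.064*nb/' sort.py; python3 sort.py 1 0 6
python3 - <<'E'
from h import *
for n in ['top','scene']: save(snap(n),n+'3.png')
E
```

```text
[('knob', [0.5260000228881836, 0.16300000250339508], -27, 'top', 0.023), ('knob', [0.4449999928474426, -0.1550000011920929], -89, 'top', 0.025), ('knob', [0.4269999861717224, -0.04100000113248825], 46, 'top', 0.024), ('bar', [0.507, -0.145], 27, 'top', 0.044), ('bar', [0.505, 0.041], -56, 'top', 0.045)]
grasp 24.3 mm; after lift 24.9 t 25.2
t 28.7083
[('knob', [0.4449999928474426, -0.15600000321865082], 89, 'top', 0.024), ('knob', [0.4269999861717224, -0.04100000113248825], 44, 'top', 0.024), ('bar', [0.506, -0.145], 25, 'top', 0.044), ('bar', [0.505, 0.041], -58, 'top', 0.045)]
grasp 24.3 mm; after lift 24.1 t 33.4
t 38.1667
[('knob', [0.4449999928474426, -0.15600000321865082], -90, 'top', 0.024), ('bar', [0.506, -0.145], 26, 'top', 0.044), ('bar', [0.505, 0.041], -58, 'top', 0.045)]
grasp 24.5 mm; after lift 24.4 t 42.7
t 47.3583
[('bar', [0.506, -0.145], 26, 'top', 0.044), ('bar', [0.504, 0.041], -58, 'top', 0.045)]
grasp 15.0 mm; after lift 15.1 t 51.7
t 56.575
[('bar', [0.504, 0.04], -58, 'top', 0.045)]
grasp 14.9 mm; after lift 14.8 t 60.6
t 65.4667
[]
```

View pics/scene3.png

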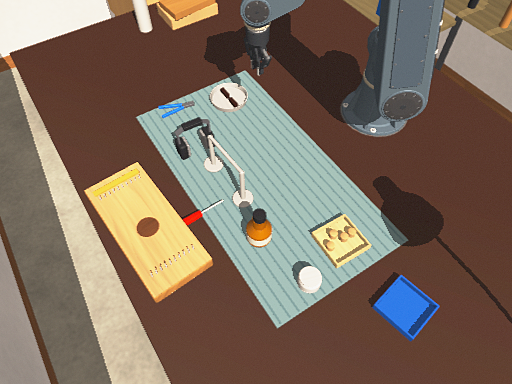

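View pics/top3.png

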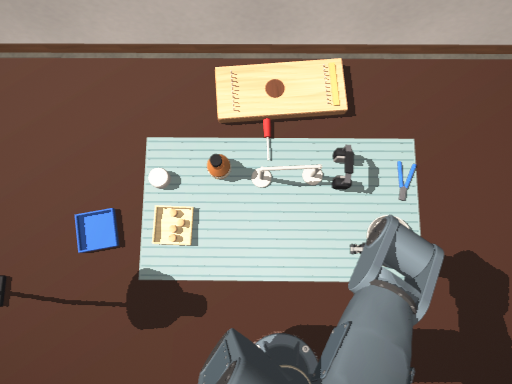

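The scene view shows four knobs in the tray (340,240) and two bars in the dish (230,97). The bench has no loose fittings left. Next is measuring the ear defenders.

Run:
```python
from loc import *
for n in ['top','scene']:
    d=dict(np.load(n+'0.npz')); P=pts(d)
    for z0,z1 in [(.136,.16),(.128,.136),(.1,.128),(.05,.074),(.0,.05)]:
        m=(np.hypot(P[...,0]-.665,P[...,1]+.21)<.11)&(P[...,2]>z0)&(P[...,2]<z1)&(P[...,1]<-.158)&(cv2.cvtColor(d['pixels'],cv2.COLOR_RGB2HSV)[...,2]<150)
        q=P[m]; 
        if len(q)<5: continue
        c,(w,l),a=cv2.minAreaRect(q[:,:2].astype(np.float32)); print(n,z0,len(q),np.round(c,4),round(w,3),round(l,3),round(a,1),q.min(0).round(3),q.max(0).round(3))
    m=(P[...,2]>.05)&(P[...,2]<.078)&(abs(P[...,0]-.665)<.11)&(P[...,1]<-.158)&(P[...,1]>-.3)
    for c in comps(m,15): print('cup',P[c].mean(0).round(3),P[c].min(0).round(3),P[c].max(0).round(3))
d=dict(np.load('top0.npz'));d2=dict(np.load('scene0.npz'))
a=cv2.resize(d['pixels'][135:200,305:385,::-1],(480,390));b=cv2.resize(d2['pixels'][105:170,160:240,::-1],(480,390))
b=cv2.resize(b,(320,390));a=cv2.resize(a,(480,390));cv2.imwrite('pics/ear.png',np.hstack([a,b]))
```

```text
top 0.136 179 [ 0.6711 -0.2097] 0.026 0.069 87.0 [ 0.636 -0.224  0.136] [ 0.705 -0.195  0.147]
top 0.128 34 [ 0.6688 -0.2068] 0.023 0.085 88.6 [ 0.626 -0.219  0.128] [ 0.711 -0.195  0.136]
top 0.1 82 [ 0.6704 -0.2079] 0.022 0.124 86.7 [ 0.608 -0.222  0.104] [ 0.732 -0.196  0.128]
top 0.05 208 [ 0.6686 -0.2088] 0.056 0.13 86.8 [ 0.602 -0.234  0.05 ] [ 0.735 -0.178  0.074]
top 0.0 413 [ 0.6652 -0.242 ] 0.155 0.14 79.4 [ 0.594 -0.32   0.   ] [ 0.745 -0.158  0.049]
cup [ 0.715 -0.199  0.067] [ 0.699 -0.216  0.05 ] [ 0.736 -0.184  0.077]
cup [ 0.619 -0.2    0.067] [ 0.602 -0.234  0.052] [ 0.643 -0.178  0.077]
scene 0.136 122 [ 0.6675 -0.2104] 0.028 0.069 86.1 [ 0.633 -0.225  0.136] [ 0.702 -0.195  0.147]
scene 0.128 59 [ 0.6724 -0.2083] 0.026 0.087 79.6 [ 0.629 -0.227  0.128] [ 0.716 -0.194  0.136]
scene 0.1 77 [ 0.6685 -0.2106] 0.022 0.123 85.8 [ 0.607 -0.225  0.101] [ 0.73  -0.197  0.128]
scene 0.05 206 [ 0.6696 -0.209 ] 0.055 0.13 88.1 [ 0.605 -0.237  0.05 ] [ 0.735 -0.18   0.074]
scene 0.0 247 [ 0.6591 -0.2375] 0.148 0.163 85.1 [ 0.575 -0.311  0.   ] [ 0.741 -0.16   0.05 ]
cup [ 0.624 -0.206  0.067] [ 0.601 -0.235  0.05 ] [ 0.641 -0.18   0.077]
cup [ 0.718 -0.205  0.066] [ 0.697 -0.237  0.05 ] [ 0.735 -0.182  0.076]
```

View pics/ear.png

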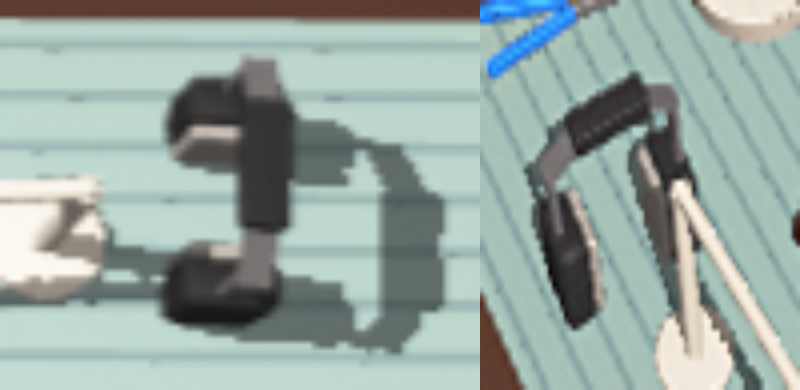

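The crop shows the pad long axis along world x, with cups astride at each end. I'll grip the pad shallowly so the fingertips stay above the bar.

Run:
```python
from mv import *
goto(.55,-.21,.28,86.5)
o=grasp(.6693,-.2095,.1495,86.5,pre=.65,squeeze=70,hi=.25,up=.345)*85
if o<20: raise SystemExit('missed')
goto(.647,-.0235,.345,93)
for n in ['top','scene']:
    d=snap(n); P=pts(d); m=(P[...,2]>.17)&(P[...,2]<.28)&(abs(P[...,0]-.647)<.1)&(abs(P[...,1]+.023)<.05)
    print(n,P[m].min(0).round(3),P[m].max(0).round(3))
cv2.imwrite('pics/ear2.png',cv2.resize(d['pixels'][60:220,140:310,::-1],None,fx=3,fy=3))
print(r.current_opening()*85,r.current_t(),r.current_contact_force())
```

```text
grasp 23.9 mm; after lift 24.0 t 69.6Traceback (most recent call last):
  File "<stdin>", line 8, in <module>
    return umr_minimum(a, axis, None, out, keepdims, initial, where)
ValueError: zero-size array to reduction operation minimum which has no identity
```

Run:
```python
from mv import *
d=snap('scene'); P=pts(d); m=(P[...,2]>.17)&(P[...,2]<.26)&(abs(P[...,0]-.647)<.1)&(abs(P[...,1]+.023)<.05)
print(m.sum(), P[m].min(0).round(3) if m.any() else '',P[m].max(0).round(3) if m.any() else '')
cv2.imwrite('pics/ear2.png',cv2.resize(d['pixels'][60:220,140:310,::-1],None,fx=3,fy=3))
print(r.current_tool_pos(),r.current_opening()*85,r.current_t(),r.current_contact_force())
```

```text
488 [ 0.58  -0.051  0.198] [0.715 0.008 0.26 ]
[ 0.64710989 -0.02460662  0.34442933] 23.824894967769552 70.4417 [ 0.37704902  0.15348524 -2.70539939]
```

View pics/ear2.png

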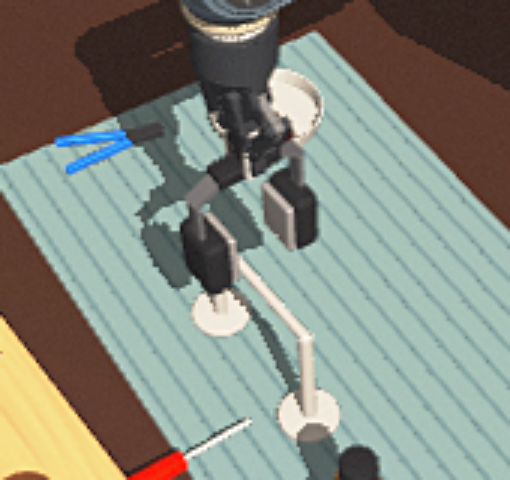

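The ear defenders hang level over the middle of the rail, with cups at (210,250) and (290,210) on either side of the bar (265,285). x spans 0.580–0.715, so they are centred. I'll lower them now.

Run:
```python
from mv import *
lin(.20,.15); z=press(.196,.174,4,.002)
print(r.current_t()); r.set_gripper(.5); r.sleep(.3); lin(.30,.1); goto(.45,-.2,.30,90); goto(.25,-.25,.30,90); r.sleep(1)
for n in ['top','scene']:
    d=snap(n); save(d,n+'4.png'); P=pts(d)
    m=(P[...,2]>.163)&(P[...,2]<.2)&(abs(P[...,0]-.647)<.06)&(abs(P[...,1]+.023)<.09)
    c,(w,l),a=cv2.minAreaRect(P[m][:,:2].astype(np.float32)); print(n,m.sum(),np.round(c,3),w,l,a,np.percentile(P[m][:,2],[10,50,90]).round(3))
    top('head',(.675,.214),.045,.128,.16,d=d)
print(r.current_t())
```

```text
press z 0.18 dF 16.4
73.6583
top 194 [ 0.644 -0.017] 0.07802530378103256 0.04071645811200142 3.6714723110198975 [0.169 0.173 0.175]
head 130 rect [0.6744 0.215 ] 0.039 0.037 -88.7 circ [0.6754 0.2148] 0.0203 mean [0.6742 0.2146 0.1393]
scene 186 [ 0.644 -0.025] 0.08294917643070221 0.028202984482049942 4.285732746124268 [0.166 0.173 0.175]
head 152 rect [0.6731 0.2147] 0.04 0.037 20.4 circ [0.6729 0.2144] 0.0211 mean [0.6744 0.2163 0.139 ]
78.5917
```

View pics/scene4.png

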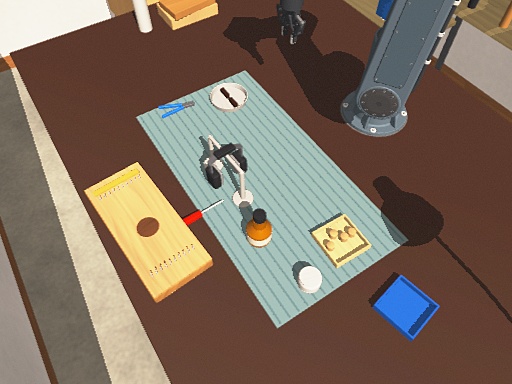

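View pics/top4.png

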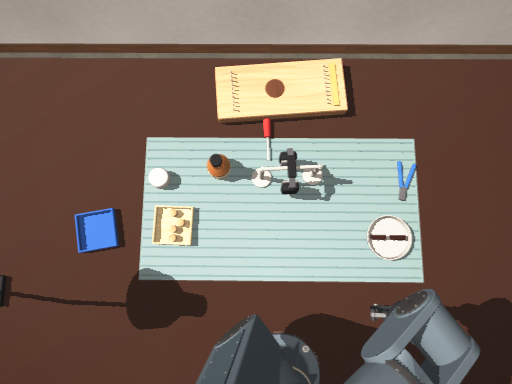

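Both views show the ear defenders level astride the rail middle (291,168). Four knobs are in the tray, two bars are in the dish, and the stopper is seated. The arm is clear, so I'm handing in.

```bash
python3 -c "
from cell import r
print(r.hand_in())"
```

```text
the job is handed in; nothing more can be done
None
```

I handed in the job at about 79 s: the stopper went fully home first, then the four knobs into the plywood tray, the two bars into the steel dish and the ear defenders astride the rail's middle; the last pictures confirmed all of it, but no verdict came back.

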